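# Lock the bayonet plug into the pressure-test station

### The arm

A 6-joint arm with a two-finger parallel gripper is mounted at the origin on a cart in front of the work surface, level with it; the furniture and walls round the work are solid. World frame = base frame: x ahead of the robot, y to its left, z up, the work surface at z = 0. Lengths are in m, angles in degrees, forces in N, time in s.
With the tool pointing down it reaches from about 0.375 to 0.9 m from the base axis. Payload 3.1 kg.
Tool frame: the origin (TCP) lies midway between the tips of the shut fingers; the grasp point (between the pads) lies 19 mm behind it; x points along the fingers, y is the direction in which the jaws open and shut, and the axes are right-handed (so a half turn about x gives the same grasp; the last joint's range is limited). The gripper opens to 87 mm and grips with 3 to 60 N. Pads are 19 mm wide; open, the fingers measure 117 mm over their backs; the gripper's body (75 mm by 190 mm) begins 51 mm behind the grasp point.
Start: joints at [-77.664, 30.224, 82.088, -0, 67.689, -10.227], TCP at [0.24, -0.577, 0.223] pointing down, gripper open.
Joint ranges: [-176.69, 176.69], [-43.24, 126.21], [12.49, 139.97], [-82, 262], [0, 151.66], [-163.58, 163.58]. Speed limits (degrees/s): [159.86, 159.86, 180, 180, 180, 180].

### API

Orientations are given as a 3x3 rotation matrix whose columns are the frame's x, y, z axes.
In Python, from rig import bot gives the robot as it stands.
- The arm moves only by the tool play_rows, never from a script. Its argument "motion" is a list of rows, each a list of 3 entries, a list of its own where there are three numbers: the shift along the tool's x, y, z in mm, then the turn, a rotation vector about the tool's x, y, z in degrees, then the opening, from 0 (shut) to 1 (fully open). A call has 1 to 8 rows; each row is the pose to reach, as a shift and turn from the pose commanded when the call began, along the tool's axes at that moment; what a row does not reach only later rows make up. A row lasts 1/10 s, in which the tool goes at most 50 mm and 8.59 degrees, less where a joint would pass 70% of its speed; a pose out of reach is approached as far as the arm can. A call with a gripper value outside its range is refused whole. The fingers move at their own pace and stop on an object; the grip force is fixed at half the most. Time passes only in rows, so rows that repeat a pose let the fingers close. It gives the time, the measured TCP pose, the force and the opening at its end, in the units of the state.
- bot.read_state(): the state, without advancing time (a new reading comes with each control period).
- bot.capture(name): name is "side" or "top" or "wrist"; returns a dict with "img" (480x640x3 uint8, blue, green, red), "mtx" (3x3 intrinsics, pixels), "rvec" (rotation vector, rad) and "tvec" (3), from world to camera coordinates, as OpenCV has them. Camera axes: x right, y down, z forward; pixel columns grow to the right and rows downward; lengths in m; the calibration is good to about 2 mm. A picture is of the moment at which its call begins. There is no depth.
- bot.hand_in(): hands the job in, once; it reports no verdict.
The state is a dict: "time_s": time; "joint_positions": joint angles; "qvel": joint speeds; "tau": joint torques, N m; "position": TCP position; "tcp_rot": TCP orientation; "force": force on the tool from outside, world axes, zero at the start; "moment": the same for the moment, N m; "opening": opening from 0.0 (shut) to 1.0 (fully open).
Only numpy, scipy, OpenCV 4.12 (cv2) and the standard library are available. Lean on these libraries where they do the work, as an engineer would, in place of code of your own. Each camera call takes 0.05 s, during which the arm holds its last target.

### The job

Blank off the pressure-test station for a leak test: take the blue bayonet plug from its parking stand, enter it in the station's receiver, push it in gently against the spring and twist it clockwise (seen from above) to the red lock marks, then let go so that it stays locked, upright, sprung back up into its lock. Never force it (no more than 40 N between plug and station), and do not disturb the things lying around.

Things in the scene. Friction and masses are not known exactly. Their poses are not given: they have to be found in the camera images.
- plug_wing (a point): Centre of the wing grip of the loose blue bayonet plug (about 0.18 kg, 63 mm tall, at the start upright in the stand). The wing is an upright bar 44 mm long (x), 12 mm thick (y: pinch it here), 32 mm high; its foot stands on a round blue cap, 56 mm wide, 6 mm thick, top face 16 mm and underside 22 mm below this point. z up; a half turn makes no difference.
- plug_tip (a point): Lower tip of the same plug, on its axis, 47 mm below the wing's centre, 25 mm below the cap. Steel stem 26 mm in diameter, nose tapering to 18 mm over the last 5 mm. Two lugs in line with the wing (+x and -x), 8 mm wide, from 6 to 12 mm above the tip, reach 20 mm from the axis.
- stand: Fixed parking stand: black base plate 85 mm square with an upright grey ring, outer diameter 60 mm, bore 45 mm, rim 36 mm above the worktop. Origin: centre of its underside. The plug is drawn straight up out of it.
- station: Fixed pressure-test station: dark base 100 x 100 mm, grey post, on top a round aluminium receiver, 68 mm wide, screwed in on a thread: its top face stands 82 to 106 mm above the worktop, differently each time; the height is not reported: feel (or see) it. Origin: centre of the underside, on the axis; x points at the red lock marks (one at +x, one at -x on the receiver's face).
- station_axis (a point): Point on the station's upright axis, 40 mm above the worktop, axes as body station. The receiver has a 29 mm bore with two slots 12 mm wide, reaching 22 mm from the axis, for the lugs. The slots (white marks) lie 80 degrees counter-clockwise, seen from above, of the red lock marks (x): enter with the wing along the slots, turn it 80 degrees clockwise to lie along x. End stops 10 degrees beyond.
- spring_plate (a joint): How far the sprung brass plate in the bore is pushed down, m: 0 free (9 mm below the receiver's face). From where the tip meets it: at 13 mm the lugs clear lips and can turn (about 13 N), at 16 mm the cap strikes the face (hard stop). Turned and let rise, the plug springs up into its lock: 9 mm. Short of the lock it stays at 13. Spring 2.4 N plus 0.8 N per mm.
- mouse: Loose dark computer mouse, 108 x 60 x 36 mm. Origin under its centre. Leave alone.
- diag_plug: Loose black connector body, 78 x 47 x 23 mm. Origin under its centre. Leave alone.
- spark_plug: Loose used spark plug lying on the worktop, 78 mm long, 18 mm thick. Origin under its centre. Leave alone.
- abrasive_disc: Loose brown abrasive disc with a black button, diameter 51 mm, 20 mm high. Origin under its centre. Leave alone.
- core_plug: Loose grey core plug with a copper-coloured top, diameter 41 mm, 24 mm high, near the left front edge. Origin under its centre. Leave alone.
Not all that is in view belongs to the job. Leave any purple or yellow look-alike of the part that bears plug_wing alone.

How it is judged (in metres and radians):
On the way, in this order (a step that is already met when the one before it is completed fails the run):
1. the plug is drawn out of its stand (distance between plug_wing and stand above 0.12 m), for 0.1 s.
2. the plug is pushed in until its lugs clear the lips (value of joint spring_plate above 0.0125 m and horizontal distance between plug_wing and station_axis below 0.006 m), for 0.05 s.
At the end, for the whole second after the job is handed in: The plug stands in the receiver, within 6 mm of its axis and 0.1 rad of upright, its wing within 0.25 rad of the red lock marks, sprung back up into the lock so that it holds the plate 7.2 to 10.8 mm down, at rest (value of joint spring_plate between 0.0072 and 0.0108 m and horizontal distance between plug_wing and station_axis below 0.006 m and angle between the x axis of plug_wing and the x axis of station_axis, either way round below 0.25 rad and angle between plug_wing's own z axis and vertical below 0.1 rad and velocity of joint spring_plate below 0.01 m/s); the robot touches nothing.
It fails at once if the plug was forced: more than 40 N between plug and station (contact force between plug and station above 40 N).
It fails at once if a thing lying around was disturbed (moved over 20 mm) (distance of any of core_plug, mouse, diag_plug, spark_plug, abrasive_disc from where it was at the start of the episode above 0.02 m).
It also fails if it takes over 59 s, if anything falls off the work surface, if the arm or the gripper's body presses on something with over 40 N, if the wrist force passes 120 N, or if a joint passes its speed limit or range.

## Working session

There is one attempt and no reset: what is moved stays moved. The work goes in short steps, Python scripts to look and compute and a tool call to move; the robot and the scene stay as the last step left them, time stands still between calls to the robot, and variables do not carry over. Pictures are saved under pics/ and viewed, and the job is handed in when it is done.

Besides the shell and the picture viewer there is one more tool, called after ">>>" as name(argument=value, ...) on one line, values as JSON. play_rows: Moves the arm, as the interface text tells. Its arguments: {"type":"object","properties":{"motion":{"type":"array"}},"required":["motion"]}

```bash
mkdir -p pics; ls; python3 - <<'E'
from rig import bot
import cv2
s=bot.read_state();print(s)
for n in("side","top","wrist"):
    c=bot.capture(n);cv2.imwrite(f"pics/a_{n}.png",c["img"]);print(n,c["mtx"].tolist(),c["rvec"],c["tvec"])
E
```

```text
pics
{'time_s': 0.0, 'joint_positions': array([-7.76645963e+01,  3.02793880e+01,  8.21544807e+01,  1.90449638e-03,
        6.76883326e+01, -1.02277194e+01]), 'qvel': array([ 0.07868389, -0.01767153,  0.01977412, -0.13095001,  0.06389988,
        0.02859398]), 'tau': array([-1.11835134e-04, -4.40037596e+01, -1.76594746e+01,  6.33885898e-02,
        5.82536019e-02, -1.80034876e-04]), 'position': array([ 0.23969099, -0.57644376,  0.22157768]), 'tcp_rot': array([[-4.25600430e-04,  3.83688914e-01, -9.23462309e-01],
       [ 2.09014443e-03, -9.23460034e-01, -3.83688932e-01],
       [-9.99997725e-01, -2.09346778e-03, -4.08940260e-04]]), 'force': array([-0.24999273,  0.48022726, -0.98569494]), 'moment': array([-0.0123751 , -0.01349614,  0.06400286]), 'opening': 1.0004830405864475}
side [[569.1704471539408, 0.0, 321.050744959235], [0.0, 569.1704471539408, 235.72249182728453], [0.0, 0.0, 1.0]] [ 2.03963466 -0.31547549  0.15409676] [-0.511194    0.1672257   1.43662719]
top [[524.2592349078142, 0.0, 308.0747437271241], [0.0, 524.2592349078142, 243.96760331060858], [0.0, 0.0, 1.0]] [ 2.01677518 -2.19892084  0.23229811] [0.03456422 0.53105596 1.34856822]
wrist [[377.73251595491996, 0.0, 310.7863073678065], [0.0, 377.73251595491996, 239.0133619406281], [0.0, 0.0, 1.0]] [-2.43245789  1.62548297  0.21061814] [-0.622847   -0.02864849  0.38945234]
```

View pics/a_side.png

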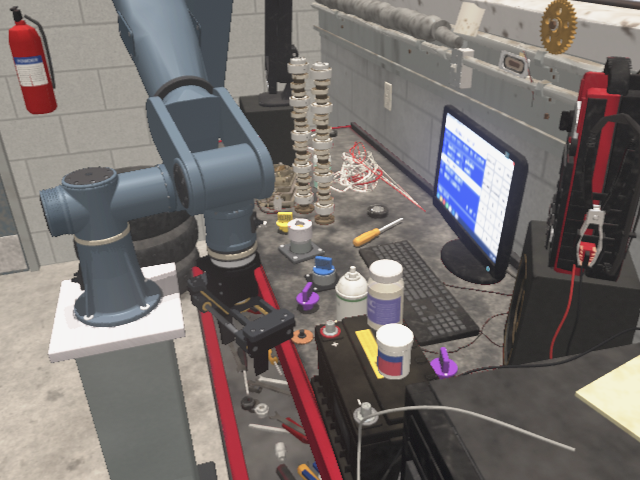

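View pics/a_top.png

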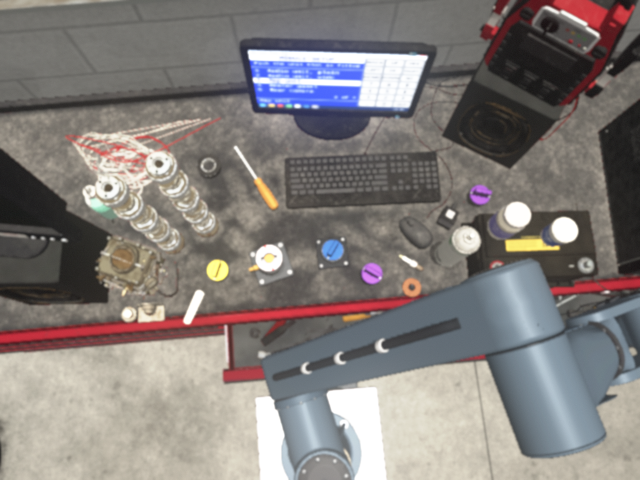

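View pics/a_wrist.png

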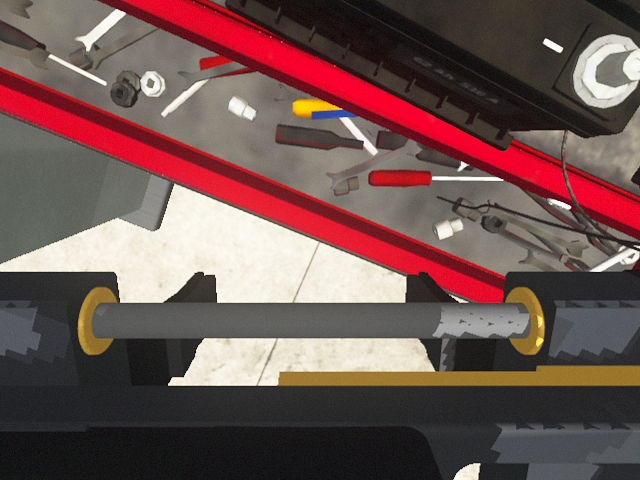

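In the top view the blue plug in its stand is at (332,251) and the station at (269,259). Purple look-alikes are at (372,273) and (480,195), and a yellow one at (217,270). Only the blue one, seated in the black/grey stand, fits the description. I'll confirm it in an enlarged crop.

```bash
python3 - <<'E'
import cv2,numpy as np
t=cv2.imread("pics/a_top.png");s=cv2.imread("pics/a_side.png")
a=cv2.resize(t[220:300,235:395],(800,400),interpolation=cv2.INTER_CUBIC)
b=cv2.resize(s[200:320,260:360],(500,600),interpolation=cv2.INTER_CUBIC)
cv2.imwrite("pics/b1.png",a);cv2.imwrite("pics/b2.png",b)
E
```

```text
(no output)
```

View pics/b1.png

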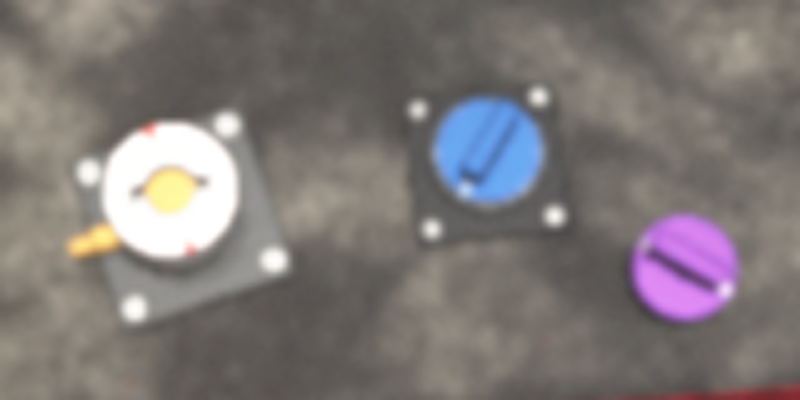

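View pics/b2.png

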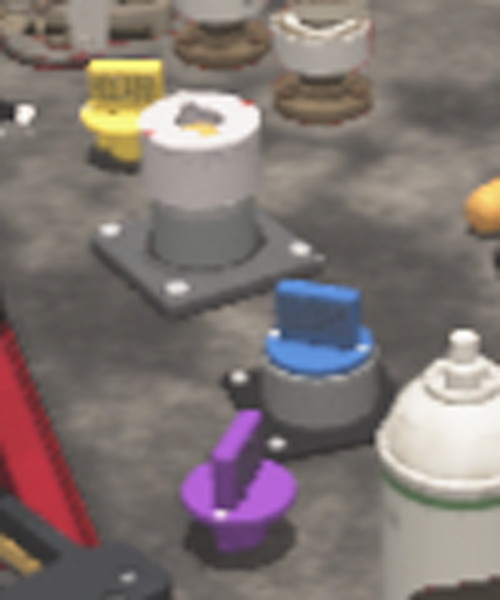

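The crop confirms it: the blue plug sits upright in the grey ring on its black base, and the purple one beside it stands free. The receiver's red marks are at about (148,129) and (191,250) in the crop, with dark slots at its left and right. Next I'll compute positions.

```bash
cat > h.py <<'E'
import numpy as np,cv2
def cam(c): 
    R=cv2.Rodrigues(np.array(c["rvec"],float))[0];t=np.array(c["tvec"],float).ravel();return np.array(c["mtx"]),R,t
def hit(c,px,z):
    K,R,t=cam(c);d=R.T@np.linalg.solve(K,[px[0],px[1],1.]);o=-R.T@t
    return o+d*(z-o[2])/d[2]
def proj(c,P):
    return cv2.projectPoints(np.array(P,float).reshape(-1,3),np.array(c["rvec"],float),np.array(c["tvec"],float),np.array(c["mtx"]),None)[0].reshape(-1,2)
E
python3 - <<'E'
from rig import bot
from h import *
c=bot.capture("top");s=bot.capture("side")
f=lambda x,y:(235+x/5,220+y/5)
print("cam",-cam(c)[1].T@cam(c)[2])
print("plug cap",hit(c,f(488,150),.042))
print("side cap",hit(s,(260+319/5,200+347/5),.042))
a,b=hit(c,f(465,188),.042),hit(c,f(510,115),.042);print("wing dir",np.degrees(np.arctan2(*(b-a)[1::-1])))
print("stand screws",[hit(c,f(*p),.008) .round(4).tolist() for p in((418,110),(539,97),(555,215),(432,229))])
S=np.array([hit(c,f(*p),.012) for p in((89,172),(228,124),(274,260),(134,307))]);print("station base",S.round(4),S.mean(0))
for z in(.082,.094,.106):
    r=[hit(c,f(*p),z) for p in((148,129),(191,250))];print(z,hit(c,f(171,190),z),hit(s,(260+201/5,200+121/5),z),"lock dir",np.degrees(np.arctan2(*(r[1]-r[0])[1::-1])))
for p in ((372,273),(480,195),(217,270)): print(hit(c,p,.03))
st=bot.read_state();w=bot.capture("wrist");R,t=cam(w)[1:];o=-R.T@t
T=st["tcp_rot"];print("cam in tool",T.T@(o-st["position"]),(T.T@R.T).round(3).tolist())
E
```

```text
cam [0.2326029  0.00761674 1.43097492]
plug cap [ 0.51302113 -0.07622851  0.042     ]
side cap [ 0.51688207 -0.08511947  0.042     ]
wing dir -36.46829859028307
stand screws [[0.5459, -0.0417, 0.008], [0.5474, -0.1094, 0.008], [0.4803, -0.1116, 0.008], [0.4784, -0.0433, 0.008]]
station base [[0.5258 0.1425 0.012 ]
 [0.5462 0.064  0.012 ]
 [0.468  0.0446 0.012 ]
 [0.4487 0.1228 0.012 ]] [0.4971952  0.09348175 0.012     ]
0.082 [0.49804814 0.09364349 0.082     ] [0.50689866 0.10832823 0.082     ] lock dir -164.8572973068581
0.094 [0.49568684 0.09287823 0.094     ] [0.50130474 0.08525027 0.094     ] lock dir -164.8572973068581
0.106 [0.49332553 0.09211297 0.106     ] [0.49571083 0.06217231 0.106     ] lock dir -164.8572973068581
[ 0.44307648 -0.17687946  0.03      ]
[ 0.63563867 -0.50117687  0.03      ]
[0.48754013 0.24016927 0.03      ]
cam in tool [-0.16056521 -0.00051379 -0.06869865] [[0.001, -0.251, 0.968], [1.0, -0.001, -0.002], [0.002, 0.968, 0.251]]
```

```bash
cat >> h.py <<'E'
from scipy.spatial.transform import Rotation as Ro
def Rdown(yaw):
    a=np.radians(yaw);y=np.array([np.cos(a),np.sin(a),0]);x=np.array([0,0,-1.]);return np.c_[x,y,np.cross(x,y)]
def rel(st,pos,yaw):
    T=np.array(st["tcp_rot"]);print("shift",(1000*T.T@(np.array(pos)-st["position"])).round(1).tolist(),"turn",np.degrees(Ro.from_matrix(T.T@Rdown(yaw)).as_rotvec()).round(2).tolist())
E
python3 - <<'E'
from rig import bot
from h import *
st=bot.read_state()
rel(st,(.24,-.577,.30),-67.4)
rel(st,(.42,-.30,.34),0)
rel(st,(.50,-.06,.28),55)
c=bot.capture("top");print(hit(c,(463,240),.17),hit(c,(515,215),.25))
print(bot.read_state()["time_s"])
E
```

```text
shift [-77.8, 0.1, -0.2] turn [-0.04, -0.01, 0.04]
shift [-117.6, -186.7, -272.7] turn [-67.44, -0.03, 0.03]
shift [-57.5, -377.5, -438.6] turn [-122.44, -0.05, 0.02]
[ 0.48436237 -0.39071997  0.17      ] [ 0.51704472 -0.49479668  0.25      ]
0.35
```

>>> play_rows(motion=[[[-50,0,0],[0,0,0],1],[[-100,0,0],[0,0,0],1],[[-120,-20,-30],[-8,0,0],1],[[-120,-50,-70],[-16,0,0],1],[[-120,-80,-115],[-24,0,0],1],[[-120,-110,-155],[-32,0,0],1],[[-120,-140,-200],[-40,0,0],1],[[-120,-170,-245],[-48,0,0],1]])

```text
time_s: 1.15
position: [0.3947, -0.3345, 0.3428]
tcp_rot: [[0.001, 0.945, -0.328], [-0.0, -0.328, -0.945], [-1.0, 0.001, 0.0]]
force: [0.6, 0.7, -0.4]
opening: 0.999
```

```bash
python3 - <<'E'
from rig import bot
from h import *
st=bot.read_state();print(st["position"],st["joint_positions"],st["force"])
rel(st,(.50,-.06,.28),55)
E
```

```text
[ 0.39472412 -0.33447365  0.34279345] [-5.26728115e+01  1.44709823e+01  8.78873851e+01  1.26060683e-02
  7.76083259e+01 -3.35352047e+01] [ 0.60432842  0.7270487  -0.41684038]
shift [62.8, 9.4, -293.8] turn [-74.14, 0.03, -0.02]
```

>>> play_rows(motion=[[[0,0,-40],[-8.5,0,0],1],[[0,0,-80],[-17,0,0],1],[[10,2,-120],[-25,0,0],1],[[25,4,-160],[-34,0,0],1],[[40,6,-200],[-42,0,0],1],[[50,8,-240],[-51,0,0],1],[[60,9,-275],[-59,0,0],1],[[63,9,-288],[-66,0,0],1]])

```text
time_s: 1.95
position: [0.4983, -0.0645, 0.2785]
tcp_rot: [[-0.002, 0.681, 0.732], [0.002, 0.732, -0.681], [-1.0, 0.0, -0.002]]
force: [-1.0, -0.3, 0.1]
opening: 1.004
```

```bash
python3 - <<'E'
from rig import bot
from h import *
st=bot.read_state();print(st["position"],st["joint_positions"])
rel(st,(.50,-.06,.28),55)
w=bot.capture("wrist");cv2.imwrite("pics/c.png",w["img"])
E
```

```text
[ 0.49827802 -0.06450771  0.27854792] [-2.01775107e+01  1.68548593e+01  9.52179069e+01  6.51514882e-02
  6.80501703e+01 -6.72561484e+01]
shift [-1.4, 4.5, -1.8] turn [-7.95, -0.14, -0.02]
```

View pics/c.png

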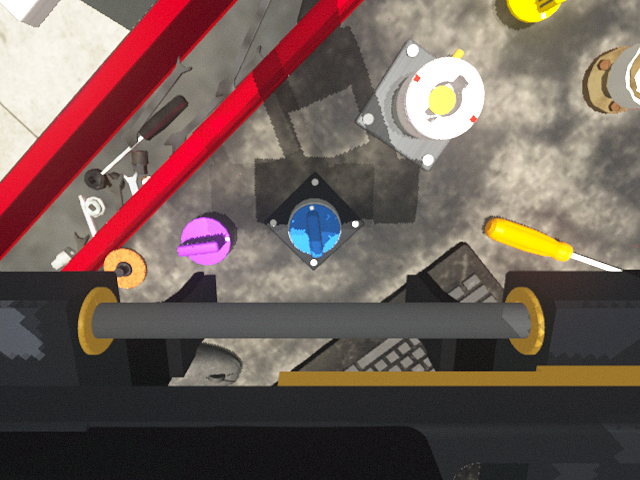

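```bash
python3 - <<'E'
import cv2,numpy as np
i=cv2.imread("pics/c.png")
a=cv2.resize(i[165:275,260:370],(600,600),interpolation=cv2.INTER_CUBIC)
b=cv2.resize(i[35:175,350:490],(600,600),interpolation=cv2.INTER_CUBIC)
cv2.imwrite("pics/c1.png",a);cv2.imwrite("pics/c2.png",b)
E
```

```text
(no output)
```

View pics/c1.png

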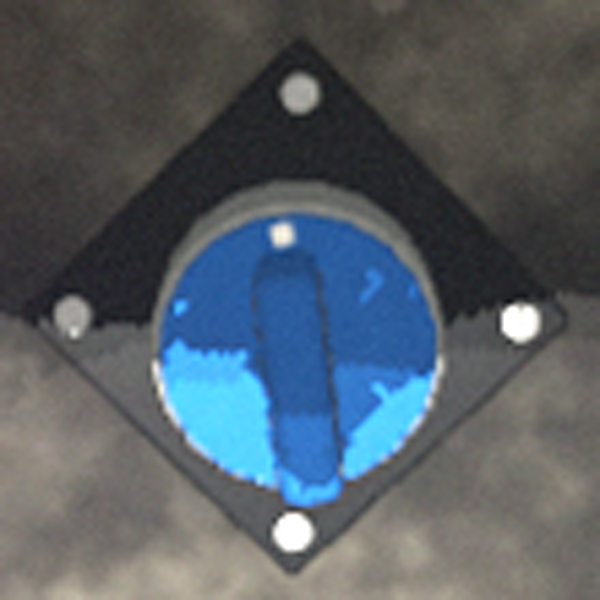

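View pics/c2.png

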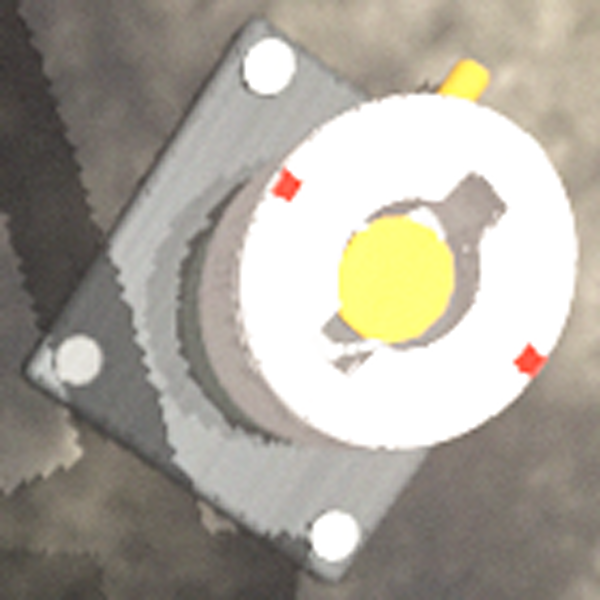

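```bash
python3 - <<'E'
from rig import bot
from h import *
from scipy.optimize import least_squares
w=bot.capture("wrist");st=bot.read_state()
g=lambda x,y:(260+x/5.4545,165+y/5.4545)
f=lambda x,y:(350+x/4.2857,35+y/4.2857)
print("cap",hit(w,g(299,351),.042))
a,b=hit(w,g(312,480),.074),hit(w,g(288,275),.074);print(a,b,"wing",np.degrees(np.arctan2(*(b-a)[1::-1])))
G=[hit(w,g(*p),.008) for p in((300,93),(521,322),(293,531),(73,316))];print("stand c",np.mean(G,0))
th=np.linspace(0,2*np.pi,400)
def ext(p,r):
    P=proj(w,np.c_[p[0]+r*np.cos(th),p[1]+r*np.sin(th),0*th+p[2]]);return np.r_[P[:,0].min(),P[:,0].max(),P[:,1].min(),P[:,1].max()]
l,t=f(240,92);r_,b_=f(578,448)
s=least_squares(lambda p:ext(p,.034)-[l,r_,t,b_],[.497,.093,.094],x_scale=.01);print("recv",s.x,s.fun)
l,t=g(158,212);r_,b_=g(441,492)
s2=least_squares(lambda p:ext(p,.028)-[l,r_,t,b_],[.51,-.08,.042],x_scale=.01);print("cap fit",s2.x,s2.fun)
h=s.x[2]
S=[hit(w,f(*p),.012) for p in((270,67),(78,360),(335,537))];print("base 3",np.round(S,4),(S[0]+S[2])/2)
for z in (.082,.09,.098,.106):
  r=[hit(w,f(*p),z) for p in((287,186),(530,360))];print(z,hit(w,f(409,270),z),np.mean(r,0),"lock",np.degrees(np.arctan2(*(r[0]-r[1])[1::-1])))
print(st["position"],st["time_s"]);rel(st,(s2.x[0],s2.x[1],.15),55)
E
```

```text
cap [ 0.51855711 -0.0754162   0.042     ]
[ 0.53251485 -0.08555247  0.074     ] [ 0.50126    -0.06267448  0.074     ] wing 143.7965540027971
stand c [ 0.51897307 -0.07589332  0.008     ]
recv [0.50162566 0.09341241 0.09205633] [ 0.08281976 -0.08248071 -0.07618962  0.08020859]
cap fit [ 0.51865966 -0.07541723  0.04463424] [-0.18716502  0.18715769  0.18874433 -0.19532017]
base 3 [[0.4535 0.1235 0.012 ]
 [0.4733 0.0453 0.012 ]
 [0.5517 0.0656 0.012 ]] [0.50259201 0.09453188 0.012     ]
0.082 [0.50249595 0.09722945 0.082     ] [0.50328137 0.09689301 0.082     ] lock -165.3296888928285
0.09 [0.50128935 0.09466301 0.09      ] [0.50205718 0.09433411 0.09      ] lock -165.3296888928285
0.098 [0.50008275 0.09209657 0.098     ] [0.50083299 0.0917752  0.098     ] lock -165.32968889282847
0.106 [0.49887614 0.08953014 0.106     ] [0.4996088 0.0892163 0.106    ] lock -165.3296888928285
[ 0.49829501 -0.06577729  0.27898116] 2.05
shift [128.9, 7.0, 21.6] turn [-8.25, -0.08, 0.01]
```

>>> play_rows(motion=[[[30,3,10],[-3.5,0,0],1],[[70,5,16],[-6,0,0],1],[[110,6,20],[-7,0,0],1],[[148,7,21],[-7,0,0],1],[[148,7,21],[-7,0,0],1],[[148,7,21],[-7,0,0],1]])

```text
time_s: 2.65
position: [0.5185, -0.078, 0.1319]
tcp_rot: [[-0.001, 0.596, 0.803], [0.0, 0.803, -0.596], [-1.0, -0.0, -0.001]]
force: [0.1, -0.2, 0.8]
opening: 0.998
```

```bash
python3 - <<'E'
from rig import bot
from h import *
st=bot.read_state();print(st["position"],st["joint_positions"])
rel(st,(.5187,-.0756,.0465),53.8)
w=bot.capture("wrist");cv2.imwrite("pics/d.png",w["img"])
t=bot.capture("side");cv2.imwrite("pics/d2.png",cv2.resize(t["img"][200:330,240:380],(646,600)))
E
```

```text
[ 0.51845267 -0.07798384  0.13189408] [-2.07700694e+01  3.01481599e+01  1.01431086e+02 -1.57411049e-02
  4.84556314e+01 -7.41800507e+01]
shift [85.4, 2.1, -1.2] turn [-0.38, -0.03, 0.02]
```

View pics/d.png

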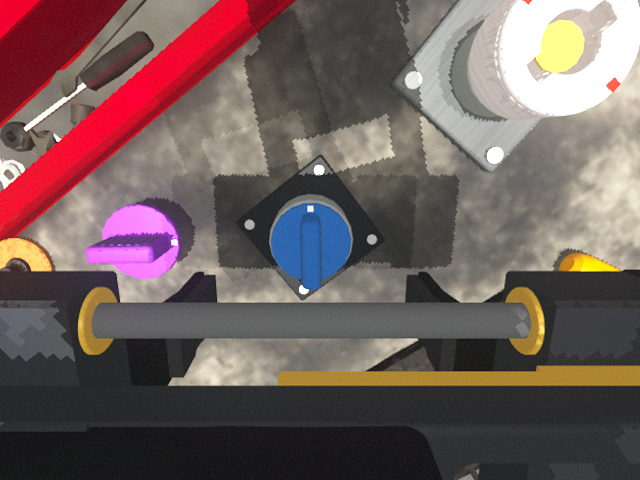

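```bash
python3 - <<'E'
from rig import bot
from h import *
w=bot.capture("wrist");st=bot.read_state();i=w["img"].astype(int)
m=((i[...,0]>110)&(i[...,0]-i[...,2]>70)).astype(np.uint8);m[290:]=0;m[:190]=0;m[:,:260]=0;m[:,370:]=0
ys,xs=np.nonzero(m);print(xs.min(),xs.max(),ys.min(),ys.max())
p=hit(w,(((xs.min()+xs.max())/2),241.),.042);print(p)
cv2.imwrite("pics/e.png",cv2.resize(w["img"][180:300,250:370],(600,600),interpolation=cv2.INTER_CUBIC))
for a,b in (((300,232),(321,232)),):
  print("wing mid",hit(w,((a[0]+b[0])/2,a[1]),.074), st["tcp_rot"].T@(hit(w,(310.5,232),.074)-st["position"]))
print(proj(w,[[.5187,-.0756,.042]]))
E
```

```text
270 349 201 285
[ 0.51851853 -0.07725327  0.042     ]
wing mid [ 0.50752907 -0.06827712  0.074     ] [ 0.05979762  0.00033665 -0.01604256]
[[311.57907393 239.82280491]]
```

View pics/e.png

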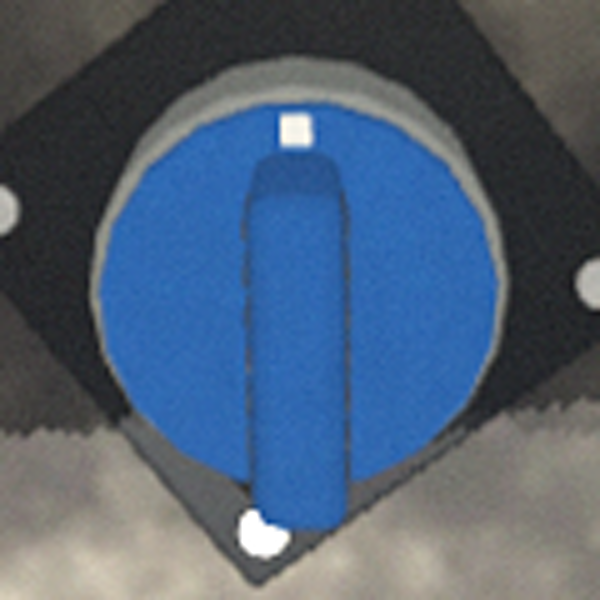

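>>> play_rows(motion=[[[40,1,-1],[0,0,0],1],[[70,1,-1],[0,0,0],1],[[84,1,-1],[0,0,0],1],[[84,1,-1],[0,0,0],1],[[84,1,-1],[0,0,0],1]])

```text
time_s: 3.3
position: [0.5195, -0.0761, 0.0491]
tcp_rot: [[0.003, 0.594, 0.804], [-0.001, 0.804, -0.594], [-1.0, 0.001, 0.003]]
force: [0.1, -0.4, -0.3]
opening: 0.999
```

```bash
python3 - <<'E'
from rig import bot
from h import *
st=bot.read_state();print(st["position"],st["force"])
w=bot.capture("wrist");cv2.imwrite("pics/f.png",w["img"])
E
```

```text
[ 0.51949196 -0.07614123  0.04908542] [ 0.06335712 -0.4376146  -0.2888934 ]
```

View pics/f.png

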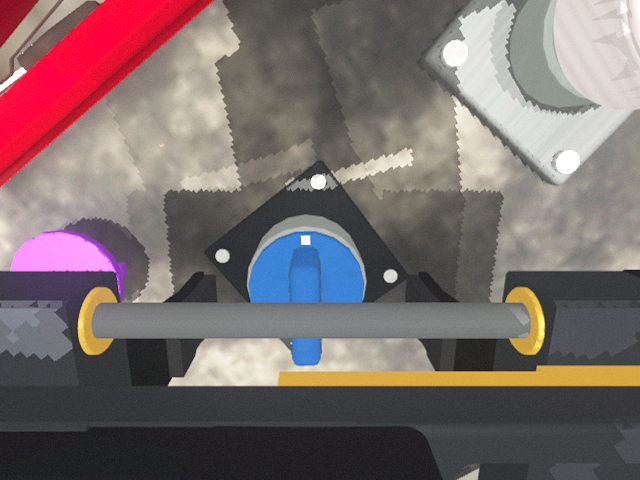

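>>> play_rows(motion=[[[2,-1.5,0],[0,0,0],1],[[2,-1.5,0],[0,0,0],0.5],[[2,-1.5,0],[0,0,0],0.25],[[2,-1.5,0],[0,0,0],0],[[2,-1.5,0],[0,0,0],0],[[2,-1.5,0],[0,0,0],0],[[2,-1.5,0],[0,0,0],0],[[2,-1.5,0],[0,0,0],0]])

```text
time_s: 4.15
position: [0.5173, -0.0769, 0.0455]
tcp_rot: [[-0.0, 0.594, 0.805], [0.0, 0.805, -0.594], [-1.0, -0.0, -0.0]]
force: [-0.1, -0.2, -0.0]
opening: 0.451
```

```bash
python3 - <<'E'
from rig import bot
from h import *
st=bot.read_state();print(st["position"],st["force"],st["moment"])
w=bot.capture("wrist");cv2.imwrite("pics/g.png",w["img"])
E
```

```text
[ 0.51731806 -0.0768632   0.04547306] [-0.14682342 -0.18482544 -0.01675994] [ 0.06013634 -0.10200533 -0.00437872]
```

View pics/g.png

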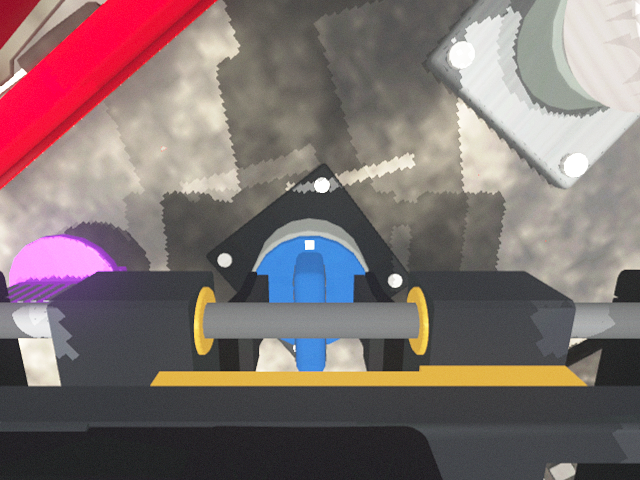

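Still closing (opening 0.45). The wing at about x=310 is centred between the fingers.

>>> play_rows(motion=[[[0,0,0],[0,0,0],0],[[0,0,0],[0,0,0],0],[[0,0,0],[0,0,0],0],[[0,0,0],[0,0,0],0],[[0,0,0],[0,0,0],0],[[0,0,0],[0,0,0],0],[[0,0,0],[0,0,0],0]])

```text
time_s: 4.9
position: [0.5173, -0.0769, 0.0456]
tcp_rot: [[0.0, 0.594, 0.804], [-0.0, 0.804, -0.594], [-1.0, -0.0, 0.0]]
force: [-0.3, -0.1, -0.1]
opening: 0.136
```

```bash
python3 - <<'E'
from rig import bot
from h import *
st=bot.read_state();print(st["position"],st["force"],st["moment"],st["opening"])
w=bot.capture("wrist");cv2.imwrite("pics/g2.png",w["img"])
E
```

```text
[ 0.51734904 -0.07689653  0.04556169] [-0.27752232 -0.05393188 -0.14019582] [-0.00184843 -0.13593836 -0.03331672] 0.13640371028699433
```

View pics/g2.png

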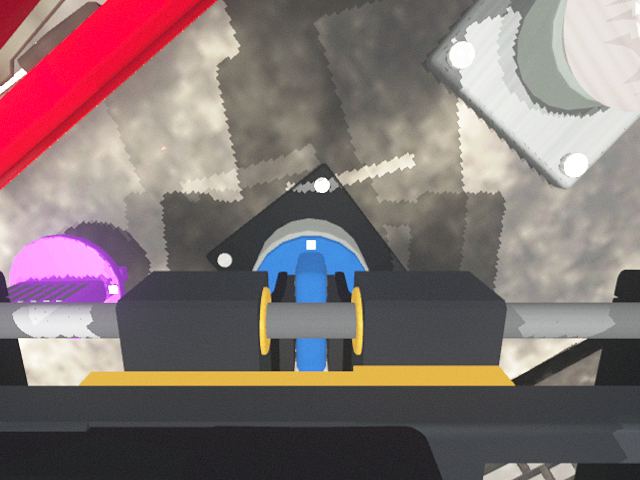

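>>> play_rows(motion=[[[-10,0,0],[0,0,0],0],[[-25,0,0],[0,0,0],0],[[-50,0,0],[0,0,0],0],[[-80,0,0],[0,0,0],0],[[-115,0,0],[0,0,0],0],[[-145,0,0],[0,0,0],0],[[-155,0,0],[0,0,0],0],[[-155,0,0],[0,0,0],0]])

```text
time_s: 5.75
position: [0.518, -0.0771, 0.2021]
tcp_rot: [[0.003, 0.594, 0.805], [-0.001, 0.805, -0.594], [-1.0, 0.001, 0.004]]
force: [1.0, 0.5, -2.1]
opening: 0.137
```

```bash
python3 - <<'E'
from rig import bot
from h import *
st=bot.read_state();print(st["position"],st["force"],st["moment"],st["opening"],st["joint_positions"])
w=bot.capture("wrist");cv2.imwrite("pics/i.png",w["img"])
rel(st,(.5018,.0937,.2),4.7)
E
```

```text
[ 0.51804977 -0.07705469  0.20208294] [ 0.98695421  0.51707921 -2.13692834] [ 0.03497631 -0.1540098   0.00790429] 0.13681339277476137 [-2.06971337e+01  2.39484482e+01  9.79894180e+01  2.57099863e-03
  5.78511616e+01 -7.42707607e+01]
shift [1.8, 127.7, -114.5] turn [48.87, 0.16, -0.14]
```

View pics/i.png

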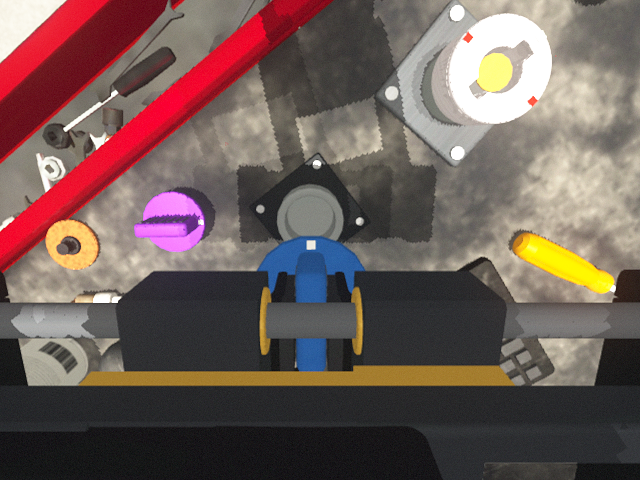

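>>> play_rows(motion=[[[1,20,-18],[8,0,0],0],[[1,45,-40],[16,0,0],0],[[1,70,-63],[24,0,0],0],[[1,92,-85],[32,0,0],0],[[1,110,-100],[40,0,0],0],[[1,123,-111],[46,0,0],0],[[1,127.5,-114.5],[49,0,0],0],[[1,127.5,-114.5],[49,0,0],0]])

```text
time_s: 6.6
position: [0.4992, 0.0947, 0.1974]
tcp_rot: [[-0.005, 0.997, 0.081], [0.0, 0.081, -0.997], [-1.0, -0.005, -0.001]]
force: [-0.0, 0.5, -1.7]
opening: 0.135
```

```bash
python3 - <<'E'
from rig import bot
from h import *
st=bot.read_state();print(st["position"],st["force"],st["moment"],st["joint_positions"])
rel(st,(.5018,.0937,.2),4.5)
for n in("wrist","side","top"):
    w=bot.capture(n);cv2.imwrite(f"pics/j_{n}.png",w["img"])
    print(proj(w,[[.5018,.0937,.092],st["position"]]))
E
```

```text
[0.49922516 0.09467744 0.19739425] [-0.01572667  0.51661428 -1.71295798] [ 0.0084013  -0.07201025  0.01557432] [-1.88476647e+00  2.33815226e+01  1.00058169e+02  1.01849161e-02
  5.68402322e+01 -6.56096004e+00]
shift [-2.6, 2.5, 1.2] turn [0.17, -0.04, 0.28]
[[314.78529601 241.05986313]
 [310.62235746 297.20431944]]
[[299.62794242 223.52223002]
 [296.94694422 188.87177494]]
[[268.78025365 255.8710259 ]
 [265.02494917 248.57442696]]
```

View pics/j_wrist.png

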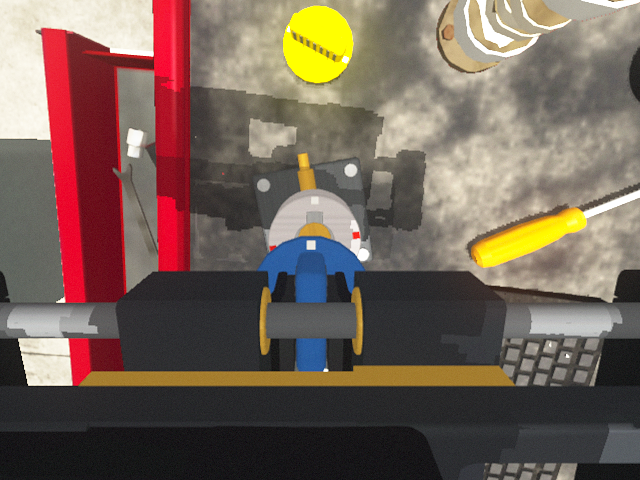

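View pics/j_side.png

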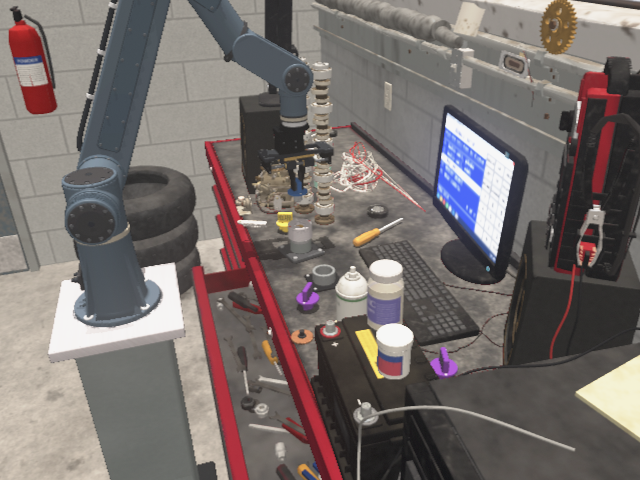

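View pics/j_top.png

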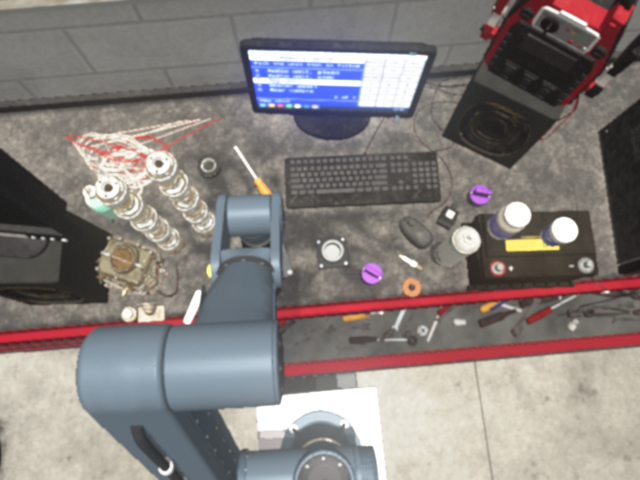

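```bash
python3 - <<'E'
import cv2
i=cv2.imread("pics/j_wrist.png");cv2.imwrite("pics/k.png",cv2.resize(i[175:295,250:375],(750,720)[:2],interpolation=cv2.INTER_CUBIC)[:600])
s=cv2.imread("pics/j_side.png");cv2.imwrite("pics/k2.png",cv2.resize(s[140:270,240:370],(600,600),interpolation=cv2.INTER_CUBIC))
E
```

```text
(no output)
```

View pics/k.png

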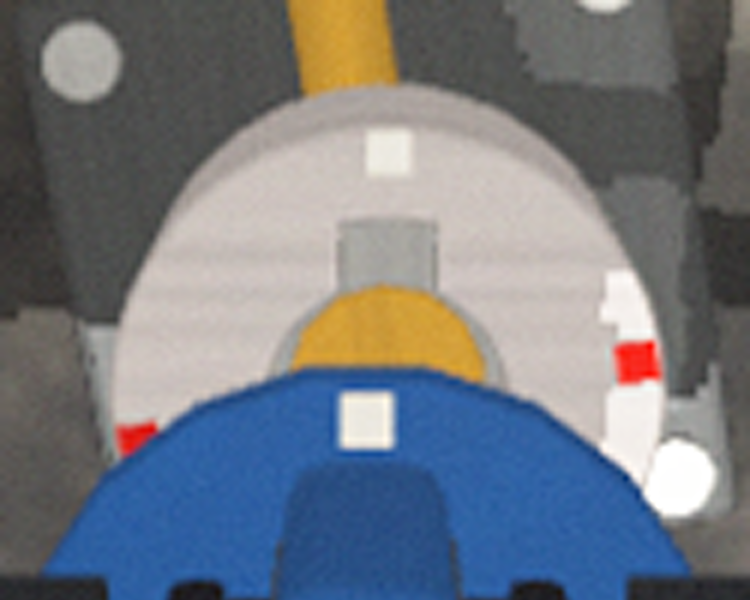

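View pics/k2.png

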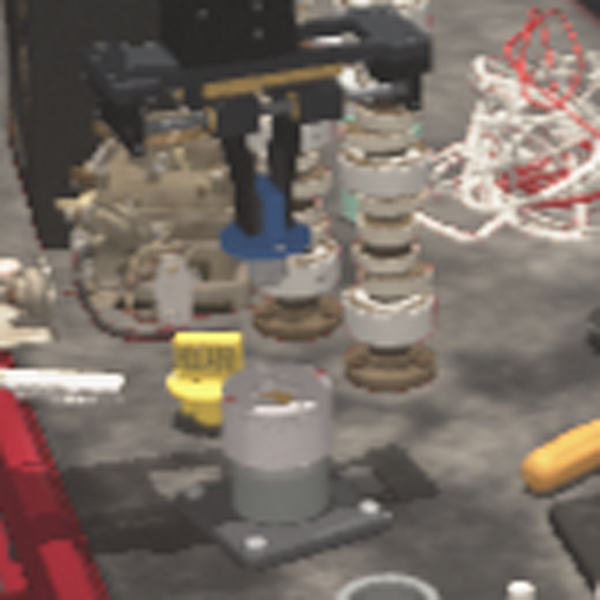

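```bash
python3 - <<'E'
from rig import bot
from h import *
from scipy.optimize import least_squares
w=bot.capture("wrist");st=bot.read_state();T=st["tcp_rot"];p=st["position"]
f=lambda x,y:(250+x/6,175+y/6)
th=np.linspace(0,2*np.pi,400)
def ext(q,r):
    P=proj(w,np.c_[q[0]+r*np.cos(th),q[1]+r*np.sin(th),0*th+q[2]]);return np.r_[P[:,0].min(),P[:,0].max(),P[:,1].min()]
l,t=f(113,125);r_,_=f(666,0)
s=least_squares(lambda q:ext(q,.034)-[l,r_,t],[.5,.094,.092],x_scale=.01);print("recv",s.x,s.fun)
h=s.x[2]
for h in(.088,.092,.096):
  A,B,W=[hit(w,f(*q),h) for q in((137,438),(637,362),(389,154))];C=(A+B)/2
  print(h,C,"lock",np.degrees(np.arctan2(*(B-A)[1::-1])),"slot",np.degrees(np.arctan2(*(W-C)[1::-1])),np.linalg.norm(A-B))
for d in(.0035,.0045):
  zc=p[2]-d
  print("cap edge in tool",T.T@(hit(w,f(367,368),zc)-p),"dot",T.T@(hit(w,f(367,420),zc)-p), "cap tilt none")
rel(st,(s.x[0],s.x[1],.15),4.5);print(p)
E
```

```text
recv [0.50329781 0.09085484 0.08945352] [-1.13686838e-13 -1.13686838e-13 -1.42108547e-13]
0.088 [0.50289999 0.09047674 0.088     ] lock 13.49079209458488 slot 93.93631709954508 0.06258402347580708
0.092 [0.50278801 0.09153337 0.092     ] lock 13.49079209458487 slot 93.93631709954501 0.061660076428322635
0.096 [0.50267603 0.09259001 0.096     ] lock 13.490792094584899 slot 93.93631709954516 0.060736129380838146
cap edge in tool [ 3.50168401e-03  1.20634177e-05 -2.80593074e-02] dot [ 3.50144600e-03  9.15511950e-06 -2.40427803e-02] cap tilt none
cap edge in tool [ 4.50167032e-03  1.21863098e-05 -2.78088426e-02] dot [ 4.50143085e-03  9.26025259e-06 -2.37677893e-02] cap tilt none
shift [48.7, 2.7, 2.5] turn [0.07, -0.0, 0.11]
[0.50052882 0.09317787 0.19867761]
```

>>> play_rows(motion=[[[25,2.3,1.8],[0.2,0,0],0],[[50,2.3,1.8],[0.2,0,0],0],[[58,2.3,1.8],[0.2,0,0],0],[[58,2.3,1.8],[0.2,0,0],0],[[58,2.3,1.8],[0.2,0,0],0]])

```text
time_s: 7.3
position: [0.504, 0.0918, 0.142]
tcp_rot: [[0.001, 0.997, 0.076], [-0.0, 0.076, -0.997], [-1.0, 0.001, 0.0]]
force: [0.6, -0.3, -1.7]
opening: 0.136
```

```bash
python3 - <<'E'
from rig import bot
from h import *
for k in range(4):
    w=bot.capture("wrist");st=bot.read_state();print(st["position"],st["force"],np.degrees(Ro.from_matrix(st["tcp_rot"]).as_rotvec()).round(2),-cam(w)[1].T@cam(w)[2]-st["position"])
cv2.imwrite("pics/l.png",cv2.resize(w["img"][190:310,250:375],(750,720),interpolation=cv2.INTER_CUBIC)[:600])
s=bot.capture("side");cv2.imwrite("pics/l2.png",cv2.resize(s["img"][140:270,240:370],(600,600),interpolation=cv2.INTER_CUBIC))
rel(st,(.5025,.0925,.13),4.2)
print(proj(w,[[.5025,.0925,.09]]))
E
```

```text
[0.50425569 0.09190951 0.14241918] [ 0.04872679 -0.02472348 -1.9138939 ] [ 66.11  71.2  -65.99] [-0.00550012  0.06862621  0.16018634]
[0.50433744 0.09197876 0.14259212] [ 0.27090556  0.47525562 -2.12271661] [ 66.12  71.18 -65.96] [-0.00546019  0.06864381  0.16039303]
[0.50426047 0.09201935 0.14262931] [ 0.58875909  0.4193551  -1.30557907] [ 66.12  71.18 -65.96] [-0.00539453  0.06867741  0.1605276 ]
[0.50413797 0.09205145 0.14256701] [ 0.69921524  0.54420553 -1.5778824 ] [ 66.11  71.19 -65.97] [-0.00535314  0.06870509  0.16061754]
shift [12.6, -1.6, -0.6] turn [0.17, 0.01, -0.13]
[[307.5712406  260.73685464]]
```

View pics/l.png

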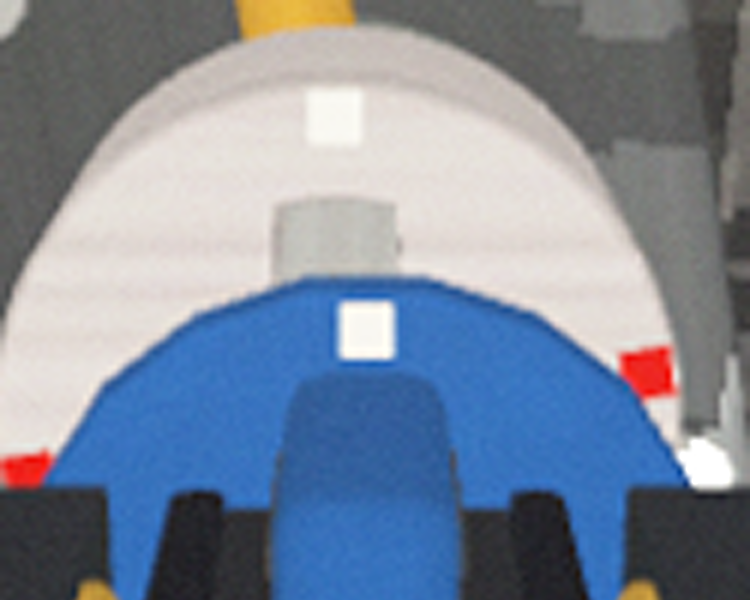

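View pics/l2.png

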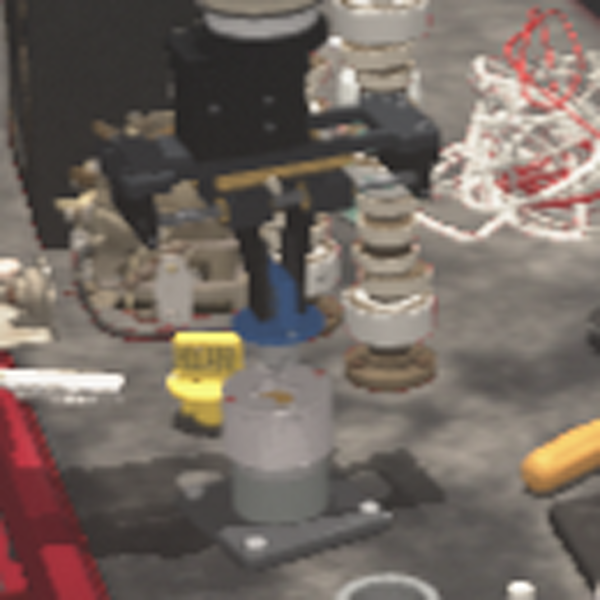

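```bash
python3 - <<'E'
from rig import bot
from h import *
from scipy.optimize import least_squares
w=bot.capture("wrist");st=bot.read_state();T=st["tcp_rot"];p=st["position"]
f=lambda x,y:(250+x/6,190+y/6)
for h in(.086,.090,.094):
  A,B,W,Sl=[hit(w,f(*q),h) for q in((25,470),(648,372),(334,117),(336,202))];C=(A+B)/2
  print(h,C,T.T@(C-p),"slotend",T.T@(Sl-p),"lock",np.degrees(np.arctan2(*(B-A)[1::-1])),"slot",np.degrees(np.arctan2(*(W-C)[1::-1])),np.linalg.norm(A-B))
zc=p[2]-.0035
print("cap edge",T.T@(hit(w,f(367,275),zc)-p))
E
```

```text
0.086 [0.50116941 0.09161124 0.086     ] [ 0.05628891 -0.00278092  0.0002895 ] slotend [ 0.05628561 -0.00255564 -0.02219734] lock 13.600024804303581 slot 94.23729382851357 0.06338050663031827
0.09 [0.50112155 0.0928872  0.09      ] [ 0.05228878 -0.00272524 -0.00098575] slotend [ 0.05228555 -0.00250411 -0.02305809] lock 13.60002480430359 slot 94.23729382851351 0.06221222268651115
0.094 [0.50107369 0.09416316 0.094     ] [ 0.04828866 -0.00266956 -0.00226099] slotend [ 0.04828548 -0.00245258 -0.02391884] lock 13.6000248043036 slot 94.23729382851354 0.06104393874270396
cap edge [ 0.00349611  0.00041257 -0.02798184]
```

>>> play_rows(motion=[[[0,-2.8,-1],[0,0,0],0],[[5,-2.8,-1],[0,0,0],0],[[12,-2.8,-1],[0,0,0],0],[[12,-2.8,-1],[0,0,0],0],[[12,-2.8,-1],[0,0,0],0]])

```text
time_s: 8.1
position: [0.5002, 0.0929, 0.129]
tcp_rot: [[-0.001, 0.997, 0.076], [0.0, 0.076, -0.997], [-1.0, -0.001, -0.0]]
force: [0.9, -0.0, -2.6]
opening: 0.135
```

```bash
python3 - <<'E'
from rig import bot
from h import *
for k in range(3):
    w=bot.capture("wrist");st=bot.read_state();print(st["position"],st["force"])
T=st["tcp_rot"];print(T.round(4))
cv2.imwrite("pics/m.png",cv2.resize(w["img"][190:310,250:375],(750,720),interpolation=cv2.INTER_CUBIC)[:600])
s=bot.capture("side");cv2.imwrite("pics/m2.png",cv2.resize(s["img"][140:270,240:370],(600,600),interpolation=cv2.INTER_CUBIC))
E
```

```text
[0.50046642 0.09287728 0.12926965] [-0.32486353  0.13381984 -1.43200198]
[0.50062042 0.0928221  0.1294249 ] [-0.09973655 -0.30910307 -1.57797947]
[0.5006709  0.092865   0.12952601] [-0.12662039 -0.08943312 -1.26272059]
[[ 1.000e-04  9.971e-01  7.610e-02]
 [-0.000e+00  7.610e-02 -9.971e-01]
 [-1.000e+00  1.000e-04  0.000e+00]]
```

View pics/m.png

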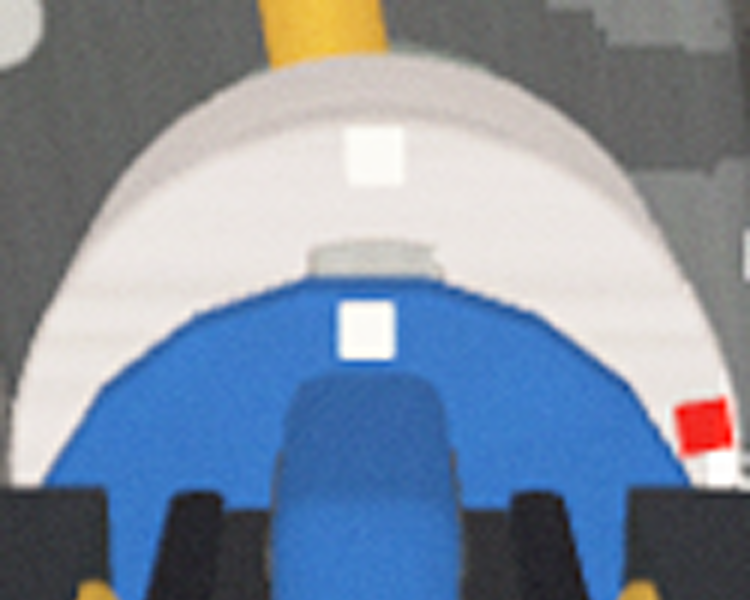

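View pics/m2.png

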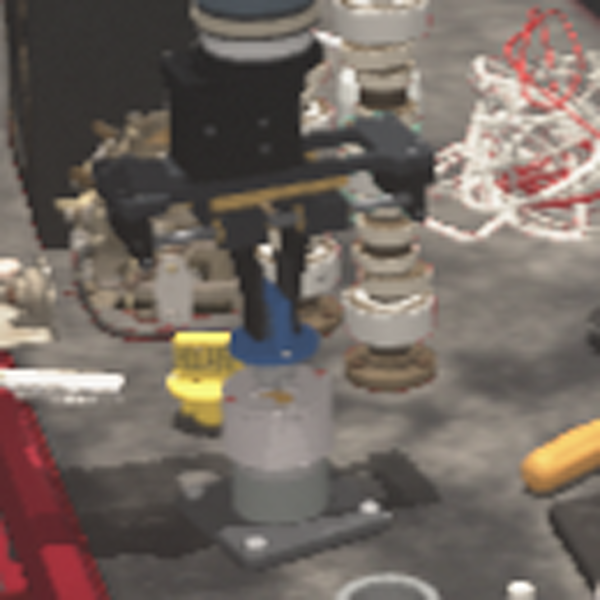

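```bash
python3 - <<'E'
from rig import bot
from h import *
w=bot.capture("wrist");st=bot.read_state();T=st["tcp_rot"];p=st["position"];print(p)
f=lambda x,y:(250+x/6,190+y/6)
for h in(.088,.09,.092,.094):
  print(h,"slotend",T.T@(hit(w,f(375,246),h)-p),"white",T.T@(hit(w,f(374,156),h)-p),"red",T.T@(hit(w,f(704,427),h)-p))
zc=p[2]-.0035
print("cap edge",T.T@(hit(w,f(367,277),zc)-p),"dot",T.T@(hit(w,f(367,330),zc)-p))
E
```

```text
[0.50067981 0.09285228 0.12964519]
0.088 slotend [ 0.04164444  0.00105129 -0.02129331] white [ 0.041644    0.00096463 -0.029679  ] red [ 0.04165426  0.03182337 -0.00384763]
0.09 slotend [ 0.03964441  0.00104265 -0.02176434] white [ 0.03964397  0.00095685 -0.03006709] red [ 0.03965414  0.03151035 -0.00449123]
0.092 slotend [ 0.03764439  0.00103401 -0.02223538] white [ 0.03764395  0.00094907 -0.03045517] red [ 0.03765402  0.03119733 -0.00513482]
0.094 slotend [ 0.03564436  0.00102538 -0.02270641] white [ 0.03564393  0.00094129 -0.03084326] red [ 0.03565389  0.03088431 -0.00577842]
cap edge [ 0.0034987   0.0002885  -0.02790246] dot [ 0.0034989   0.0002829  -0.02380183]
```

>>> play_rows(motion=[[[0,0.8,0],[0,0,0],0],[[2,0.8,0],[0,0,0],0],[[4,0.8,0],[0,0,0],0],[[6,0.8,0],[0,0,0],0],[[8,0.8,0],[0,0,0],0],[[9,0.8,0],[0,0,0],0],[[9,0.8,0],[0,0,0],0]])

```text
time_s: 9.05
position: [0.5012, 0.0929, 0.1203]
tcp_rot: [[-0.001, 0.997, 0.076], [0.0, 0.076, -0.997], [-1.0, -0.001, -0.0]]
force: [0.6, 1.0, -2.0]
opening: 0.139
```

>>> play_rows(motion=[[[0.5,0,0],[0,0,0],0],[[1,0,0],[0,0,0],0],[[1,0,0],[0,0,0],0]])

```text
time_s: 9.35
position: [0.5013, 0.0929, 0.1195]
tcp_rot: [[0.0, 0.997, 0.076], [-0.0, 0.076, -0.997], [-1.0, 0.0, 0.0]]
force: [-0.4, -0.5, -0.7]
opening: 0.137
```

>>> play_rows(motion=[[[0.5,0,0],[0,0,0],0],[[1,0,0],[0,0,0],0],[[1,0,0],[0,0,0],0],[[1,0,0],[0,0,0],0]])

```text
time_s: 9.75
position: [0.5013, 0.0929, 0.1185]
tcp_rot: [[-0.0, 0.997, 0.076], [0.0, 0.076, -0.997], [-1.0, -0.0, -0.0]]
force: [-0.2, -0.9, -2.2]
opening: 0.138
```

>>> play_rows(motion=[[[0.5,0,0],[0,0,0],0],[[1,0,0],[0,0,0],0],[[1,0,0],[0,0,0],0],[[1,0,0],[0,0,0],0]])

```text
time_s: 10.15
position: [0.5014, 0.0929, 0.1177]
tcp_rot: [[0.0, 0.997, 0.076], [-0.0, 0.076, -0.997], [-1.0, 0.0, 0.0]]
force: [-0.8, 0.4, 1.1]
opening: 0.135
```

```bash
python3 - <<'E'
from rig import bot
from h import *
for k in range(3):
    w=bot.capture("wrist");st=bot.read_state();print(st["position"],st["force"],st["moment"])
cv2.imwrite("pics/n.png",cv2.resize(w["img"][190:310,250:375],(750,720),interpolation=cv2.INTER_CUBIC)[:600])
s=bot.capture("side");cv2.imwrite("pics/n2.png",cv2.resize(s["img"][140:270,240:370],(600,600),interpolation=cv2.INTER_CUBIC))
E
```

```text
[0.50142645 0.09290992 0.11771661] [ 0.19460277 -0.00264765  0.68945107] [ 0.05861398  0.02058505 -0.01990544]
[0.50141603 0.09292455 0.1176929 ] [-0.19966833 -0.44986672  0.02099913] [-0.00573967 -0.02234138  0.00019806]
[0.50141472 0.09294188 0.1176868 ] [-0.84913457  0.12746979  1.2911868 ] [-0.03135796  0.01403857  0.01933736]
```

View pics/n.png

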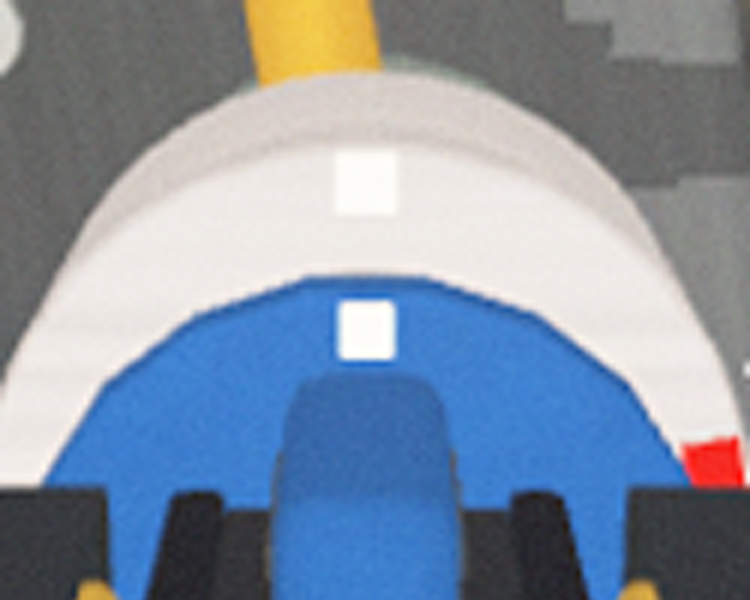

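View pics/n2.png

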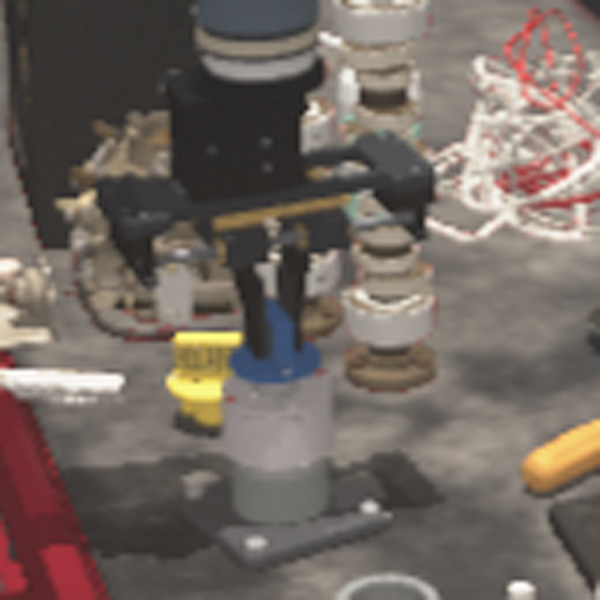

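>>> play_rows(motion=[[[0.5,0,0],[0,0,0],0],[[1,0,0],[0,0,0],0],[[1,0,0],[0,0,0],0],[[1,0,0],[0,0,0],0]])

```text
time_s: 10.75
position: [0.5014, 0.0929, 0.1166]
tcp_rot: [[0.0, 0.997, 0.076], [0.0, 0.076, -0.997], [-1.0, 0.0, 0.0]]
force: [-0.2, -0.6, 2.4]
opening: 0.133
```

>>> play_rows(motion=[[[0.5,0,0],[0,0,0],0],[[1,0,0],[0,0,0],0],[[1,0,0],[0,0,0],0],[[1,0,0],[0,0,0],0]])

```text
time_s: 11.15
position: [0.5014, 0.0929, 0.1156]
tcp_rot: [[0.0, 0.997, 0.076], [-0.0, 0.076, -0.997], [-1.0, 0.0, 0.0]]
force: [-0.0, 0.3, 2.5]
opening: 0.14
```

>>> play_rows(motion=[[[1,0,0],[0,0,0],0],[[2,0,0],[0,0,0],0],[[3,0,0],[0,0,0],0],[[4,0,0],[0,0,0],0],[[5,0,0],[0,0,0],0],[[5,0,0],[0,0,0],0]])

```text
time_s: 11.75
position: [0.5015, 0.0929, 0.1108]
tcp_rot: [[0.0, 0.997, 0.076], [-0.0, 0.076, -0.997], [-1.0, 0.0, 0.0]]
force: [-0.1, 0.1, 6.7]
opening: 0.134
```

>>> play_rows(motion=[[[1,0,0],[0,0,0],0],[[2,0,0],[0,0,0],0],[[3,0,0],[0,0,0],0],[[4,0,0],[0,0,0],0],[[4,0,0],[0,0,0],0],[[4,0,0],[0,0,0],0]])

```text
time_s: 12.35
position: [0.5015, 0.093, 0.1072]
tcp_rot: [[0.001, 0.997, 0.076], [-0.0, 0.076, -0.997], [-1.0, 0.001, 0.0]]
force: [-1.6, 0.1, 8.0]
opening: 0.132
```

```bash
python3 - <<'E'
from rig import bot
from h import *
for k in range(4):
    w=bot.capture("wrist");st=bot.read_state();print(st["position"],st["force"],st["moment"])
cv2.imwrite("pics/o.png",cv2.resize(w["img"][190:310,250:375],(750,720),interpolation=cv2.INTER_CUBIC)[:600])
s=bot.capture("side");cv2.imwrite("pics/o2.png",cv2.resize(s["img"][190:270,260:340],(600,600),interpolation=cv2.INTER_CUBIC))
E
```

```text
[0.50146222 0.09295338 0.10721675] [-1.98943279  0.60396627 10.22574306] [-0.00510406  0.25662787 -0.01563501]
[0.50147397 0.09291882 0.10723134] [-1.12663336  0.17342515  8.867352  ] [-0.03431923  0.25365305 -0.04499896]
[0.5014408  0.09293908 0.1072246 ] [-1.66336068 -0.68655582  9.49838505] [ 0.01410629  0.22356459 -0.00738233]
[0.50144399 0.09294437 0.107222  ] [-1.73417267 -0.79079361  9.68817443] [-0.01694741  0.23879761  0.04135258]
```

View pics/o2.png

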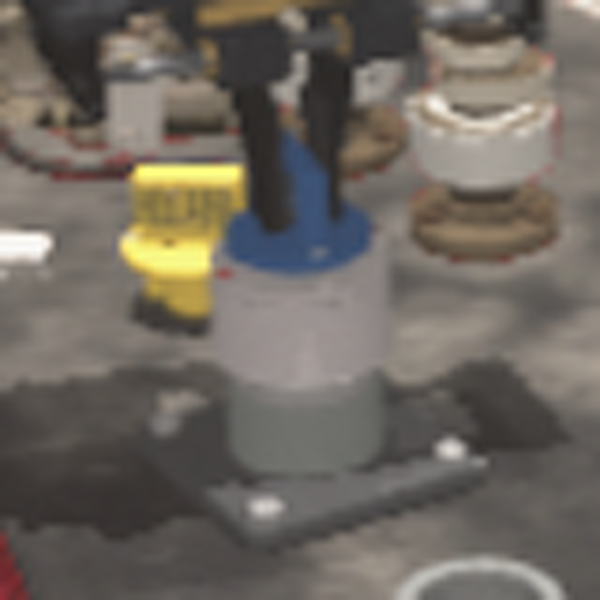

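View pics/o.png

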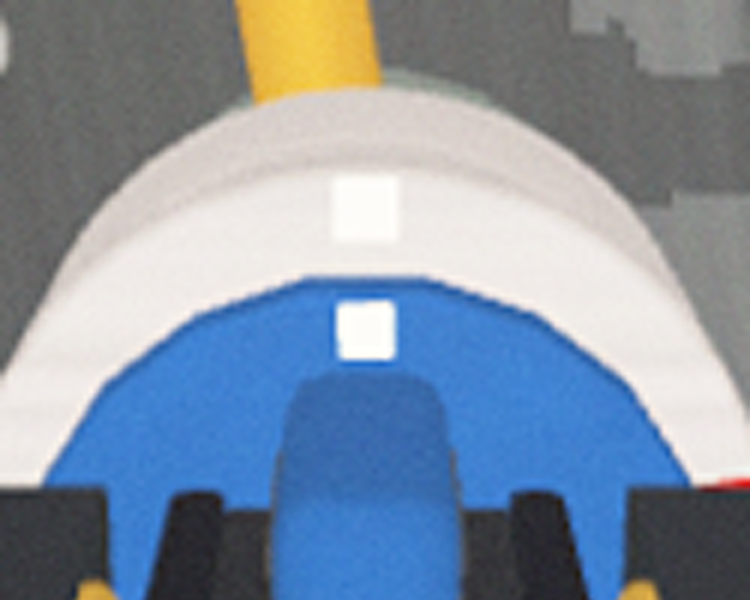

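>>> play_rows(motion=[[[1,-0.3,0],[0,0,0],0],[[2,-0.3,0],[0,0,0],0],[[3,-0.3,0],[0,0,0],0],[[3.4,-0.3,0],[0,0,0],0],[[3.4,-0.3,0],[0,0,0],0],[[3.4,-0.3,0],[0,0,0],0]])

```text
time_s: 13.2
position: [0.5014, 0.0929, 0.1042]
tcp_rot: [[0.001, 0.997, 0.076], [-0.0, 0.076, -0.997], [-1.0, 0.001, 0.0]]
force: [-1.6, 0.0, 11.9]
opening: 0.135
```

```bash
python3 - <<'E'
from rig import bot
from h import *
F=[]
for k in range(8):
    w=bot.capture("wrist");st=bot.read_state();F.append(np.r_[st["position"],st["force"],st["moment"]])
print(np.mean(F,0).round(4),st["joint_positions"][5],np.degrees(np.arctan2(*st["tcp_rot"][1::-1,1])))
E
```

```text
[ 5.01400e-01  9.29000e-02  1.04200e-01 -1.91430e+00  4.03400e-01
  1.16218e+01  2.05000e-02  2.72400e-01 -1.10000e-03] -6.441543923735123 4.366386833088491
```

>>> play_rows(motion=[[[0.5,0,0],[0,0,0],0],[[0.9,0,0],[0,0,0],0],[[0.9,0,0],[0,0,0],0],[[0.9,0,0],[3,0,0],0],[[0.9,0,0],[7,0,0],0],[[0.9,0,0],[12,0,0],0],[[0.9,0,0],[12,0,0],0],[[0.9,0,0],[12,0,0],0]])

```text
time_s: 14.4
position: [0.5022, 0.0929, 0.1035]
tcp_rot: [[0.003, 0.991, -0.133], [-0.0, -0.133, -0.991], [-1.0, 0.003, -0.0]]
force: [-0.3, 0.0, 11.4]
opening: 0.134
```

```bash
python3 - <<'E'
from rig import bot
from h import *
F=[]
for k in range(6):
    w=bot.capture("wrist");st=bot.read_state();F.append(np.r_[st["position"],st["force"],st["moment"]])
print(np.mean(F,0).round(4),st["joint_positions"][5],np.degrees(np.arctan2(*st["tcp_rot"][1::-1,1])))
cv2.imwrite("pics/p.png",cv2.resize(w["img"][190:310,250:375],(750,720),interpolation=cv2.INTER_CUBIC)[:600])
E
```

```text
[ 0.5021  0.0929  0.1035 -0.986  -0.2352 12.2904 -0.0352  0.1674 -0.0184] 5.561581873075675 -7.635957332657561
```

View pics/p.png

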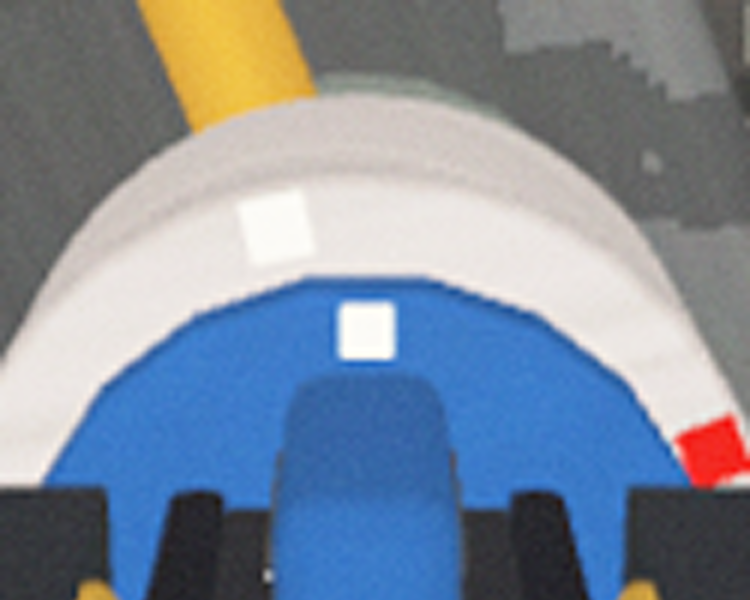

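>>> play_rows(motion=[[[0,0,0],[6,0,0],0],[[0,0,0],[12,0,0],0],[[0,0,0],[18,0,0],0],[[0,0,0],[24,0,0],0],[[0,0,0],[30,0,0],0],[[0,0,0],[36,0,0],0],[[0,0,0],[40,0,0],0],[[0,0,0],[40,0,0],0]])

```text
time_s: 15.5
position: [0.5032, 0.0926, 0.1038]
tcp_rot: [[0.005, 0.673, -0.739], [-0.001, -0.739, -0.673], [-1.0, 0.004, -0.003]]
force: [0.4, -0.5, 12.3]
opening: 0.139
```

>>> play_rows(motion=[[[0,0,0],[6,0,0],0],[[0,0,0],[12,0,0],0],[[0,0,0],[18,0,0],0],[[0,0,0],[24,0,0],0],[[0,0,0],[28,0,0],0],[[0,0,0],[28,0,0],0],[[0,0,0],[28,0,0],0]])

```text
time_s: 16.2
position: [0.5034, 0.0925, 0.1038]
tcp_rot: [[0.005, 0.248, -0.969], [-0.001, -0.969, -0.248], [-1.0, 0.002, -0.005]]
force: [0.2, -0.3, 12.1]
opening: 0.136
```

```bash
python3 - <<'E'
from rig import bot
from h import *
F=[]
for k in range(6):
    w=bot.capture("wrist");st=bot.read_state();F.append(np.r_[st["position"],st["force"],st["moment"]])
print(np.mean(F,0).round(4),st["joint_positions"][5],np.degrees(np.arctan2(*st["tcp_rot"][1::-1,1])),st["time_s"])
cv2.imwrite("pics/q.png",cv2.resize(w["img"][190:310,250:375],(750,720),interpolation=cv2.INTER_CUBIC)[:600])
E
```

```text
[ 0.5034  0.0925  0.1038  0.2107 -1.0005 12.1633 -0.1847  0.0305 -0.014 ] 73.56264673007628 -75.62676118046933 16.5
```

View pics/q.png

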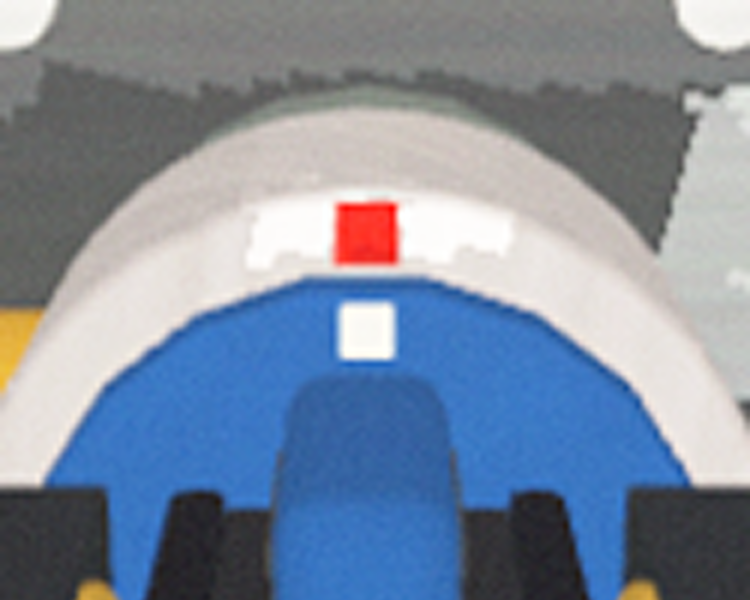

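>>> play_rows(motion=[[[-1,0,0],[0,0,0],0],[[-2,0,0],[0,0,0],0],[[-3,0,0],[0,0,0],0],[[-4,0,0],[0,0,0],0],[[-5,0,0],[0,0,0],0],[[-5,0,0],[0,0,0],0],[[-5,0,0],[0,0,0],0]])

```text
time_s: 17.2
position: [0.5034, 0.0925, 0.1084]
tcp_rot: [[0.005, 0.248, -0.969], [-0.001, -0.969, -0.248], [-1.0, 0.002, -0.005]]
force: [0.3, -1.1, 7.9]
opening: 0.133
```

```bash
python3 - <<'E'
from rig import bot
from h import *
F=[]
for k in range(6):
    w=bot.capture("wrist");st=bot.read_state();F.append(np.r_[st["position"],st["force"],st["moment"]])
print(np.mean(F,0).round(4),np.degrees(np.arctan2(*st["tcp_rot"][1::-1,1])),st["time_s"])
E
```

```text
[ 0.5033  0.0925  0.1083  0.8063 -0.8258  7.954  -0.1774 -0.1441 -0.0105] -75.62497907073508 17.5
```

Spring force is about 9.7 N, so the plug is about 9.2 mm down and has risen past the 13 mm lip level. I'll open the fingers now.

>>> play_rows(motion=[[[-0.3,0,0],[0,0,0],0],[[-0.3,0,0],[0,0,0],0],[[-0.3,0,0],[0,0,0],0.2],[[-0.3,0,0],[0,0,0],0.3],[[-0.3,0,0],[0,0,0],0.5],[[-0.3,0,0],[0,0,0],0.8],[[-0.3,0,0],[0,0,0],0.8],[[-0.3,0,0],[0,0,0],0.8]])

```text
time_s: 18.3
position: [0.5009, 0.0929, 0.1074]
tcp_rot: [[-0.0, 0.248, -0.969], [0.0, -0.969, -0.248], [-1.0, -0.0, 0.0]]
force: [-0.4, 0.5, 0.8]
opening: 0.568
```

>>> play_rows(motion=[[[0,0,0],[0,0,0],0.8],[[0,0,0],[0,0,0],0.8],[[0,0,0],[0,0,0],0.8],[[0,0,0],[0,0,0],0.8],[[0,0,0],[0,0,0],0.8],[[0,0,0],[0,0,0],0.8]])

```text
time_s: 18.9
position: [0.501, 0.0929, 0.1076]
tcp_rot: [[0.0, 0.248, -0.969], [0.0, -0.969, -0.248], [-1.0, 0.0, -0.0]]
force: [-1.3, 0.9, 0.4]
opening: 0.799
```

```bash
python3 - <<'E'
from rig import bot
from h import *
w=bot.capture("wrist");st=bot.read_state();print(st["position"],st["force"],st["opening"])
cv2.imwrite("pics/r.png",w["img"])
E
```

```text
[0.50100466 0.09291545 0.10754605] [-0.66991455  0.02675867  0.0379401 ] 0.8019010481525263
```

View pics/r.png

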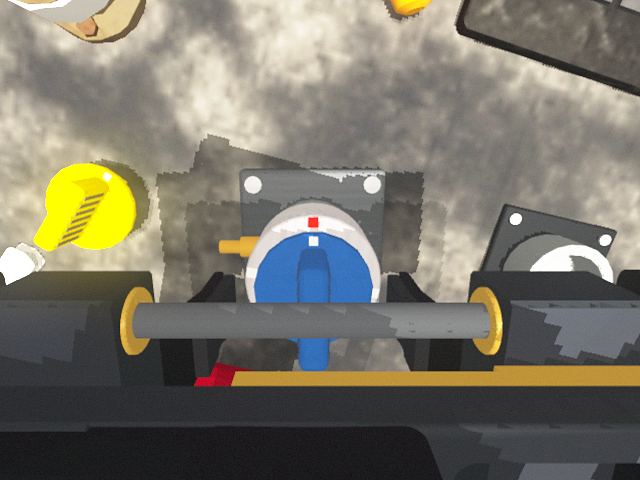

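Released cleanly: the wing and cap dot at (313,240) line up with the red mark at (313,222). I'll retreat straight up.

>>> play_rows(motion=[[[-20,0,0],[0,0,0],0.8],[[-50,0,0],[0,0,0],0.8],[[-90,0,0],[0,0,0],0.8],[[-130,0,0],[0,0,0],0.8],[[-150,0,0],[0,0,0],0.8],[[-150,0,0],[0,0,0],0.8],[[-150,0,0],[0,0,0],0.8],[[-150,0,0],[0,0,0],0.8]])

```text
time_s: 19.75
position: [0.4998, 0.0929, 0.2561]
tcp_rot: [[-0.003, 0.248, -0.969], [0.0, -0.969, -0.248], [-1.0, -0.001, 0.003]]
force: [-0.0, 0.4, -0.5]
opening: 0.799
```

```bash
python3 - <<'E'
from rig import bot
from h import *
w=bot.capture("wrist");st=bot.read_state();print(st["position"],st["force"])
cv2.imwrite("pics/s.png",cv2.resize(w["img"][200:330,240:390],(690,598),interpolation=cv2.INTER_CUBIC))
s=bot.capture("side");cv2.imwrite("pics/s2.png",cv2.resize(s["img"][190:270,260:340],(600,600),interpolation=cv2.INTER_CUBIC))
E
```

```text
[0.49985012 0.09291972 0.25591498] [-0.10527334  0.29504774 -0.95114184]
```

View pics/s.png

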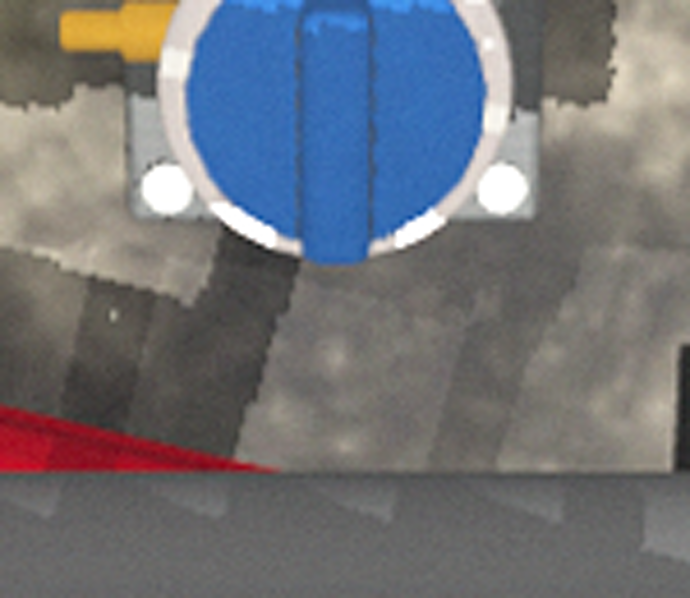

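View pics/s2.png

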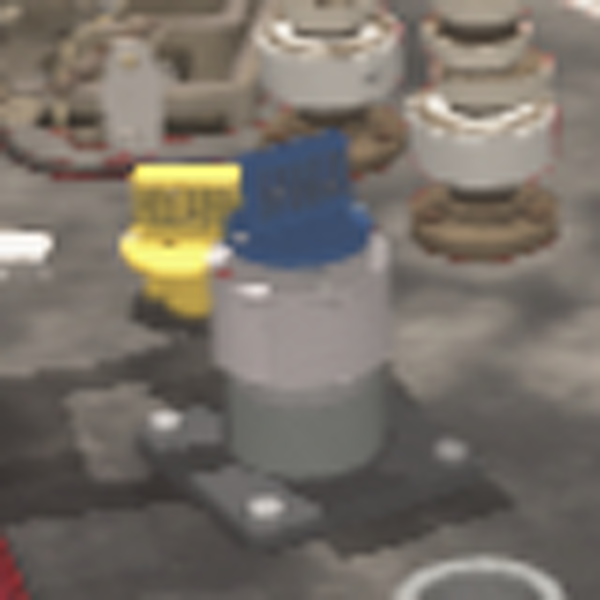

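```bash
python3 - <<'E'
from rig import bot
print(bot.hand_in())
E
```

```text
the job is handed in; nothing more can be done
None
```

I drew the blue plug from its stand, entered it in the station's slots and pressed it about 14.5 mm down by feel. I then turned it 80° clockwise to the red marks, let it spring back up, released it and retreated. I handed the job in at about 20 s; no verdict is reported.

- **Forces:** the vertical force on the wrist while pressing was about 14 N, and contact felt like the spring throughout, with no hard stop.
- **Lock:** before I opened the fingers, the plug pressed back with about 9.7 N, which puts it about 9.2 mm down, in the lock.
- **Final pictures:** the wing lines up with the red marks. The plug stands upright and centred with its cap slightly clear of the receiver face, and the gripper is about 150 mm above.
- **Not measured:** the final plate depth after release (I judged it from the force and the pictures), and the loose things. My path was planned clear of the loose things, but I made no before-and-after check of their positions.
- **Disagreements:** the views put the station axis 1–2 mm apart. I used the wrist camera to line plug and receiver up directly.

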